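# Level the rolling mill and refit its screw gear

## Robot

A 6-joint arm with a two-finger parallel gripper is mounted at the origin on the work surface. World frame = base frame: x ahead of the robot, y to its left, z up, the work surface at z = 0. Lengths are in m, angles in rad, forces in N, time in s.
With the tool pointing down it reaches from about 0.35 to 0.85 m from the base axis. Payload 8.1 kg.
Tool frame: the origin (TCP) lies midway between the tips of the shut fingers; the grasp point (between the pads) lies robot.grip_depth behind it (robot.grip_depth is the distance from the TCP to the grasp point, in m); z points along the fingers, y is the line along which they close (so a half turn about z gives the same grasp; the last joint's range is limited). The gripper opens to 93 mm and grips with 3 to 60 N. Pads are 15 mm wide; open, the fingers measure 128 mm over their backs; the gripper's body (75 mm by 188 mm) begins 65 mm behind the grasp point.
Start: joints at [1.188, 0.13, 1.488, -0, 1.523, -0.085], TCP at [0.176, 0.574, 0.219] pointing down, gripper open.
Joint ranges: [-2.96, 2.96], [-0.89, 2.26], [0.02, 2.5], [-1.34, 4.48], [0, 2.73], [-2.66, 2.66]. Speed limits (rad/s): [2.39, 2.39, 2.79, 3.14, 3.14, 3.14].

## Interface

Orientations are given as a rotation vector (axis times angle).
In Python, from plant import robot gives the robot as it stands.
- The arm moves only by the tool carry_out, never from a script. Its argument "rows" is a list of rows, each a list of 6 numbers: the shift along the tool's x, y, z in m, then the turn, a rotation vector about the tool's x, y, z in degrees. A call has 1 to 12 rows; each row is the pose to reach, as a shift and turn from the pose commanded when the call began, along the tool's axes at that moment; what a row does not reach only later rows make up. A row lasts 1/8 s, in which the tool goes at most 62.5 mm and 10.7 degrees, less where a joint would pass 70% of its speed; a pose out of reach is approached as far as the arm can. A call with a gripper value outside its range is refused whole. "jaw" is the closure in counts, from 0 (fully open) to 255 (shut), set as the call begins (left out, the last holds). The fingers move at their own pace and stop on an object; "force" is the grip in N (left out, the last holds). Time passes only in rows, so rows that repeat a pose let the fingers close. It gives the time, the measured TCP pose, the force, the opening and the grip force at its end, in the units of the state.
- robot.read_state(): the state, without advancing time (a new reading comes with each control period).
- robot.read_camera(name): name is "side" or "top" or "wrist"; returns the picture (384x512x3 uint8, red, green, blue); there is no depth.
- robot.camera_model(name): a dict with "fx", "fy", "cx", "cy" (pixels), "R" (3x3) and "t" (3): a world point X has camera coordinates R X + t; the wrist camera has in their place "mount" (4x4, takes a point from camera to tool coordinates, whose origin is the TCP and whose axes are the flange's). Camera axes: x right, y down, z forward; pixel columns grow to the right and rows downward; lengths in m; the calibration is good to about 2 mm. The wrist camera is an equidistant fisheye: a pixel r from the principal point sees the ray r / f radians off the axis. A picture is of the moment at which its call begins: read the wrist's pose just before it. camera_model takes no time and is no camera call.
- robot.close_job(): hands the job in; it is judged then, once.
Trained networks look in the newest picture that a camera, given by its name, has taken for a name from the list of things; names that differ only in an ending like _2 or _b are one class to them, and where a whole thing is asked for, a point or a joint stands for the part that bears it (a point fixed in the world has none). Each returns a list of dicts, best first, with "conf" (0 to 1); they miss things now and then, are a little off and sometimes report something else, mostly with a low value. They report only what shows in the picture. A call takes as long as a camera call. They do not tell look-alikes from the thing itself.
- robot.outline_of(camera, target): "pixels" (384x512 bool, what is visible of it) and "pixel" ([column, row] in pixels, amid what is visible of it).
The state is a dict: "t": time; "q": joint angles; "dq": joint speeds; "joint_torque": joint torques, N m; "tool_pos": TCP position; "orientation": TCP orientation; "force": force on the tool from outside, world axes, zero at the start; "wrist_torque": the same for the moment, N m; "opening": finger opening in m; "gripper_force": force on a finger pad.
Only numpy, scipy, OpenCV 4.12 (cv2) and the standard library are available. Lean on these libraries where they do the work, as an engineer would, in place of code of your own. Each camera call takes 0.05 s, during which the arm holds its last target. There are 200 camera calls.

## Task

The top roll of the jeweller's rolling mill is out of level and the gear of one pressure screw has been taken off. Wind the small crank on top of the mill anticlockwise (seen from above) one full turn and then on until its arm points straight to the front of the mill (the feed-table side, towards the robot). Then pick up the loose gear by its hub, lower it hub-up over the bare screw shank, turn it until its teeth mesh with the centre gear, slide it fully home and press the spring washer flat under it, the crank still pointing to the front; finish while still gripping the hub and pressing down, so that its clamp screw could be tightened, and leave the jar, loupe and ring clamp where they lie.

Things in the scene. Friction and masses are not known exactly. Their poses are not given: they have to be found in the camera images.
- mill: Rolling mill, grey cast frame bolted to the bench, 120 x 220 mm in plan, frame top 146 mm above the bench. Origin: centre of its underside; +x runs from its front (feed table, facing the robot) to its back, y to its left, z up. In a row on top: bare screw at y = +60 mm, centre gear with crank at y = 0, the other screw's clamped gear at y = -60 mm (66 mm across, hub top 190 mm above the bench).
- crank (a joint): Angle of the crank with its centre gear, rad, growing anticlockwise seen from above; 0 = arm to the mill's front (-x). Starts between -0.9 and -0.1, wanted at 6.283 (to the front again after the full turn; not a turn more). About 0.3 N m of friction, stays where left; end stops at -1.5 and 8.5.
- crank_axis (a point): On the crank's vertical axis, 222.5 mm above the bench. Below it the centre gear: 66 mm across the tips, 16 teeth (one every 0.3927 rad), from 150 to 164 mm above the bench; at crank angle 0 or 6.283 a tooth gap faces the bare screw exactly. Then a 24 mm round boss, then the crank arm, a steel bar 16 mm wide from 196 to 204 mm above the bench.
- crank_knob (a point): Centre of the crank's upright black knob, 20 mm in diameter, 34 mm tall (205.5 to 239.5 mm above the bench), 55 mm from the crank axis. It spins freely on its pin, so a grip on it need not turn with the crank; this point's axes spin with it.
- screw_seat (a point): On the axis of the bare pressure screw, 150 mm above the bench, 60 mm from the crank axis: here the gear's underside must lie at the end (top of the flattened washer). Axes as the mill's. The plain round shank, 20 mm in diameter, does not turn; it ends 35 mm above this point, the last 7 mm tapered to 13 mm.
- washer (a joint): Compression (m) of the wavy brass spring washer, 36 mm across, round the foot of the bare screw's shank: 0 = free, its top 4 mm above the seat point; 0.004 = flat. Stiffness 3500 N/m, so about 14 N flattens it; it springs back and lifts the gear when the push ends.
- gear_hub (a point): Loose gear, about 0.28 kg, standing hub-up: point on its axis, half-way up the hub, 27 mm above its flat underside. Toothed disc 66 mm across (51 at the roots), 14 mm thick; hub above it 26 mm tall, 37 mm across, with two flats 32 mm apart facing +x and -x of this point (grip there); 22.6 mm bore right through; z up. Its 16 teeth: one points along +x, then every 0.3927 rad.
- gear: The same loose gear; origin at the centre of its underside, axes as the hub point's. It meshes when its yaw relative to the mill is minus the crank angle, plus any multiple of 0.3927 rad (22.5 degrees); play about 2 degrees either way, tooth ends chamfered 1 mm. Its teeth meet the centre gear's when the underside is 14 mm above the seat point, after it has slid 21 mm down the shank.
- jar_middle (a point): Middle of a squat amber glass jar with aluminium lid, 62 mm in diameter, 48 mm tall; bystander, leave it.
- loupe_middle (a point): Middle of a black folding loupe, about 85 x 32 x 18 mm; bystander, leave it.
- clamp_middle (a point): Middle of a wooden ring clamp with brass band, about 150 x 32 x 18 mm; bystander, leave it.
Things that resemble listed ones, but are neither listed nor needed, are in the scene too. What is shaped like the gear but green, red or yellow is not meant.

How it is judged:
By the outcome, as a careful person would: the job done as asked, in the order asked, and still so for the second after the job is handed in, while the arm keeps its last pose, push and grip.
It also fails if it takes over 72 s, if anything falls off the work surface, if the arm or the gripper's body presses on something with over 40 N, if the wrist force passes 120 N, or if a joint passes its speed limit or range.

## Working session

There is one attempt and no reset: what is moved stays moved. The work goes in short steps, Python scripts to look and compute and a tool call to move; the robot and the scene stay as the last step left them, time stands still between calls to the robot, and variables do not carry over. Pictures are saved under pics/ and viewed, at most 10 in all, crops included, and the job is handed in when it is done.

Besides the shell and the picture viewer there is one more tool, called after ">>>" as name(argument=value, ...), one argument or row to a line, values as JSON. carry_out: Moves the arm, as the interface text tells. Its arguments: {"type":"object","properties":{"rows":{"type":"array"},"jaw":{"type":"number"},"force":{"type":"number"}},"required":["rows"]}

```bash
mkdir -p pics; ls
cat > h.py <<'E'
import numpy as np, cv2
from plant import robot
from scipy.spatial.transform import Rotation as R
def ray(cam,px,T=None):
    m=robot.camera_model(cam); u=(px[0]-m['cx'])/m['fx']; v=(px[1]-m['cy'])/m['fy']
    if cam!='wrist':
        Rm=np.array(m['R']);t=np.array(m['t']); return -Rm.T@t, Rm.T@np.array([u,v,1])
    r=np.hypot(u,v); d=np.array([np.sin(r)*u/r,np.sin(r)*v/r,np.cos(r)]) if r>0 else np.array([0,0,1.])
    M=np.array(m['mount']); p,Rt=T
    return p+Rt@M[:3,3], Rt@M[:3,:3]@d
def at_z(cam,px,z,T=None):
    o,d=ray(cam,px,T); return o+d*(z-o[2])/d[2]
def tri(c1,p1,c2,p2):
    o1,d1=ray(c1,p1);o2,d2=ray(c2,p2)
    A=np.c_[d1,-d2]; s=np.linalg.lstsq(A,o2-o1,rcond=None)[0]
    a=o1+s[0]*d1;b=o2+s[1]*d2; return (a+b)/2,np.linalg.norm(a-b)
def proj(cam,X,T=None):
    m=robot.camera_model(cam); X=np.array(X,float)
    if cam!='wrist':
        c=np.array(m['R'])@X+np.array(m['t']); return np.array([m['fx']*c[0]/c[2]+m['cx'],m['fy']*c[1]/c[2]+m['cy']])
    M=np.array(m['mount']);p,Rt=T
    c=M[:3,:3].T@(Rt.T@(X-p)-M[:3,3]); th=np.arctan2(np.hypot(c[0],c[1]),c[2]); ph=np.arctan2(c[1],c[0])
    return np.array([m['fx']*th*np.cos(ph)+m['cx'],m['fy']*th*np.sin(ph)+m['cy']])
def pose():
    s=robot.read_state(); return np.array(s['tool_pos']),R.from_rotvec(s['orientation']).as_matrix()
def save(n,im): cv2.imwrite('pics/'+n+'.png',cv2.cvtColor(im,cv2.COLOR_RGB2BGR))
E
python3 - <<'E'
from h import *
print(robot.read_state(), robot.grip_depth)
top=robot.read_camera('top'); side=robot.read_camera('side')
save('top',top);save('side',side)
save('both',cv2.resize(np.vstack([top,side]),None,fx=.78,fy=.78))
for c in ('top','side'):
    m=robot.camera_model(c); print(c,-np.array(m['R']).T@np.array(m['t']),m['fx'])
    for n in ('mill','crank_knob','gear','gear_hub','washer','jar_middle','loupe_middle','clamp_middle','crank'):
        print(c,n,[(np.round(d['pixel']),round(d['conf'],2),int(d['pixels'].sum())) for d in robot.outline_of(c,n)])
E
```

```text
pics
{'t': 0.0, 'q': array([ 1.18758404e+00,  1.31164028e-01,  1.48927216e+00, -5.54143631e-05,
        1.52301515e+00, -8.53982478e-02]), 'dq': array([-9.70622562e-05, -8.53552285e-04,  5.37007787e-04, -1.10881442e-03,
        5.19222303e-05, -8.54011333e-04]), 'joint_torque': array([-3.52341005e-03, -5.59826446e+01, -4.91762173e+01,  7.62742292e-02,
        3.58199375e-02, -1.20825202e-04]), 'tool_pos': array([0.17583985, 0.57305171, 0.21758966]), 'orientation': array([-4.66017903e-01, -3.10645306e+00,  2.85967901e-03]), 'force': array([-0.31118994,  0.30970548,  0.3840683 ]), 'wrist_torque': array([-0.01707563,  0.04958613, -0.00734699]), 'gripper_force': 0.0, 'opening': 0.09311421132315034} 0.0188
top [0.33189401 0.01625881 1.08944071] 387.0866442601238
top mill []
top crank_knob [(array([243., 189.]), 0.57, 54), (array([265., 187.]), 0.34, 571)]
top gear [(array([145., 247.]), 0.89, 371), (array([169., 216.]), 0.85, 371), (array([186., 261.]), 0.64, 343), (array([181., 183.]), 0.6, 368), (array([132., 214.]), 0.58, 418)]
top gear_hub [(array([136., 248.]), 0.95, 375), (array([13
[... 346 characters left out ...]
0.19841447 -0.58622662  0.81369623] 399.19861223835375
side mill [(array([252., 214.]), 0.69, 4513)]
side crank_knob [(array([237., 159.]), 0.58, 108)]
side gear [(array([222., 173.]), 0.83, 293), (array([155., 174.]), 0.77, 332), (array([190., 176.]), 0.65, 261), (array([183., 158.]), 0.64, 292)]
side gear_hub [(array([181., 157.]), 0.88, 288), (array([227., 173.]), 0.75, 268), (array([160., 202.]), 0.73, 401), (array([194., 176.]), 0.64, 355), (array([155., 175.]), 0.54, 343)]
side washer []
side jar_middle [(array([294., 317.]), 0.6, 904)]
side loupe_middle [(array([250., 150.]), 0.73, 204)]
side clamp_middle [(array([382., 304.]), 0.63, 776)]
side crank [(array([250., 181.]), 0.77, 659)]
```

View pics/both.png

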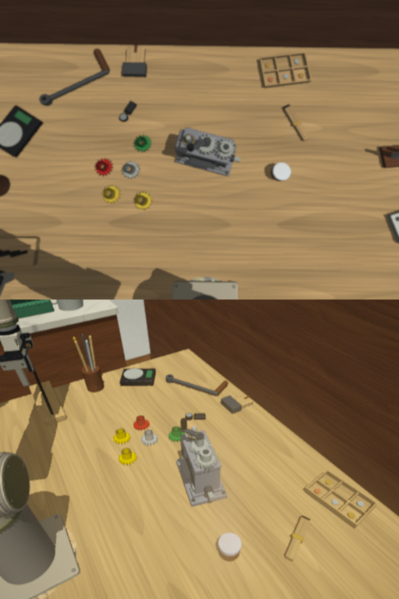

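The candidates in the top view are red (132,214), green (181,183), yellow (145,247) and (186,261), and one grey gear at about (168,217). The grey one is the gear meant, since the coloured ones are excluded. I'll confirm it in an enlarged crop together with the mill.

Run:
```python
from h import *
t=cv2.imread('pics/top.png');s=cv2.imread('pics/side.png')
a=cv2.resize(t[150:270,120:320],None,fx=3.0,fy=3.0,interpolation=cv2.INTER_CUBIC)
b=cv2.resize(s[135:275,140:300],None,fx=3.0,fy=3.0,interpolation=cv2.INTER_CUBIC)[:240]
cv2.imwrite('pics/crop1.png',np.vstack([a,cv2.copyMakeBorder(b,0,0,0,120,0)]))
print(tri('top',(169,217),'side',(191,176)))
print('gear',at_z('top',(168.5,217),.035), at_z('top',(243,189),.222))
```

```text
(array([0.48228577, 0.26656105, 0.02261588]), np.float64(0.0018780114524613717))
gear [0.48142755 0.26481321 0.035     ] [0.52200351 0.05412721 0.222     ]
```

View pics/crop1.png

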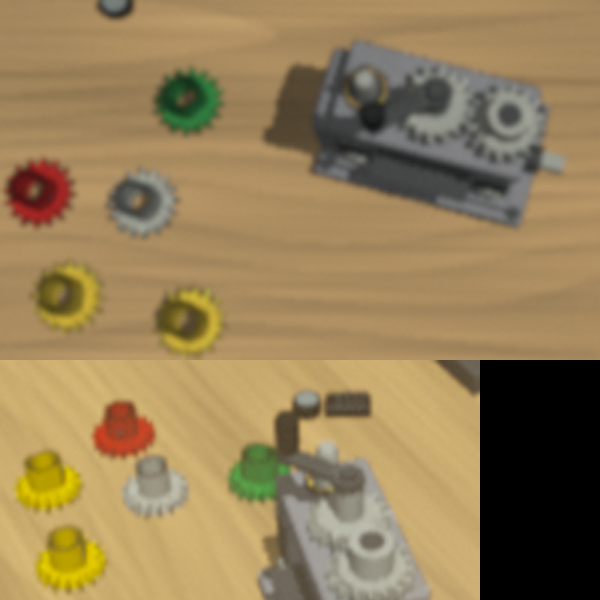

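The crop confirms the grey gear at top (167.5,217). In the top view the bare screw is near (242,178), the crank axis at (266,181), the knob at (244,188) and the clamped gear at (290,188).

```bash
cat >> h.py <<'E'
def shift(target, yaw=None):
    """tool-axes shift to a world target and turn about tool z (deg) so that tool y points to yaw (mod pi)"""
    p,Rt=pose(); d=Rt.T@(np.array(target)-p); out=np.round(d*1000,1)
    y=np.arctan2(Rt[1,1],Rt[0,1]); 
    t=None if yaw is None else -np.degrees((yaw-y+np.pi/2)%np.pi-np.pi/2)
    return out,t,np.degrees(y)
E
python3 - <<'E'
from h import *
S=at_z('top',(241.7,178.3),.185);A=at_z('top',(265.7,181),.204);G=at_z('top',(290,188.3),.19);K=at_z('top',(244.3,187.7),.2395)
print(S,A,G,K); v=S-G; print(np.degrees(np.arctan2(v[1],v[0]))-90, np.hypot(*v[:2]),(S+G)/2)
print(robot.camera_model('wrist'))
print(pose()[1]); print(shift([.47,.15,.36]))
E
```

```text
[0.55641923 0.05946536 0.185     ] [0.54598113 0.00196153 0.204     ] [ 0.53233026 -0.05630487  0.19      ] [0.52120332 0.05050784 0.2395    ]
-11.754139129239377 0.11824983885079214 [0.54437475 0.00158025 0.1875    ]
{'fx': 297.3186396354542, 'fy': 297.3186396354542, 'cx': 249.15905765659298, 'cy': 194.21765444304978, 'mount': array([[ 3.21718859e-04, -9.55292431e-01, -2.95662422e-01,
         8.34461094e-02],
       [ 9.99999512e-01,  5.83519765e-04, -7.97237983e-04,
        -1.04001066e-03],
       [ 9.34120278e-04, -2.95662021e-01,  9.55292153e-01,
        -1.65129015e-01],
       [ 0.00000000e+00,  0.00000000e+00,  0.00000000e+00,
         1.00000000e+00]])}
[[-9.55981224e-01  2.93427843e-01 -2.70660419e-05]
 [ 2.93427843e-01  9.55981224e-01 -1.81715958e-05]
 [ 2.05425757e-05 -2.53136347e-05 -9.99999999e-01]]
(array([-405.3, -318.7, -141.4]), None, np.float64(72.93671213492298))
```

>>> carry_out(
  rows=[
    [-0.05,-0.036,-0.082,0,0,-5.3],
    [-0.1,-0.072,-0.082,0,0,-5.3],
    [-0.15,-0.108,-0.082,0,0,-5.3],
    [-0.2,-0.145,-0.082,0,0,-5.3],
    [-0.25,-0.181,-0.082,0,0,-5.3],
    [-0.3,-0.217,-0.082,0,0,-5.3],
    [-0.35,-0.254,-0.082,0,0,-5.3],
    [-0.4,-0.29,-0.082,0,0,-5.3],
    [-0.45,-0.326,-0.082,0,0,-5.3],
    [-0.502,-0.362,-0.082,0,0,-5.3],
    [-0.502,-0.362,-0.082,0,0,-5.3],
    [-0.502,-0.362,-0.082,0,0,-5.3],
  ],
)

```text
t: 2.5
tool_pos: [0.5501, 0.0792, 0.3002]
orientation: [-0.326, -3.124, -0.0]
force: [-0.3, 0.8, 0.1]
opening: 0.0924
gripper_force: 0.0
```

Run:
```python
from h import *
T=pose();im=robot.read_camera('wrist');save('w1',im)
np.savez('w1.npz',p=T[0],R=T[1]);print(T)
save('w1b',cv2.resize(im,None,fx=1.56,fy=1.56,interpolation=cv2.INTER_CUBIC))
for n in ('crank_knob','gear','crank','mill','gear_hub'):
    print(n,[(np.round(d['pixel'],1),round(d['conf'],2),int(d['pixels'].sum())) for d in robot.outline_of('wrist',n)])
a=np.radians(-11.75)
A=np.array([.545,.0017]);ex=np.array([np.cos(a),np.sin(a)]);ey=np.array([-ex[1],ex[0]])
for n,X in dict(A=[*A,.204],S=[*(A+.06*ey),.185],C=[*(A-.06*ey),.19],K=[*(A+.0346*-ex+.0427*ey),.2395],G=[.482,.2655,.04]).items(): print(n,proj('wrist',X,T))
```

```text
(array([0.55006141, 0.07923399, 0.30020335]), array([[-9.78506339e-01,  2.06214483e-01, -9.64789560e-04],
       [ 2.06214441e-01,  9.78506813e-01,  1.44044901e-04],
       [ 9.73757303e-04, -5.80046915e-05, -9.99999524e-01]]))
crank_knob [(array([207.6, 179.6]), 0.65, 509), (array([229.8, 183.7]), 0.19, 91)]
gear [(array([343.8, 159. ]), 0.79, 1047), (array([412.3,  93.4]), 0.78, 934), (array([384.9,  36. ]), 0.69, 959), (array([315.9,  32.9]), 0.63, 1122), (array([360. ,  93.9]), 0.56, 1016)]
crank [(array([183.8, 189.9]), 0.76, 2910)]
mill [(array([194.3, 177.1]), 0.96, 14054)]
gear_hub [(array([412.5,  93.2]), 0.94, 1005), (array([317.5,  33.2]), 0.88, 1087), (array([347.1, 158.3]), 0.63, 1086), (array([383.7,  40.1]), 0.61, 1010)]
A [170.06241746 207.96078561]
S [233.3875338  201.69034794]
C [119.51341947 202.95732799]
K [207.27210827 182.17036352]
G [364.09005598  95.33148154]
```

View pics/w1b.png

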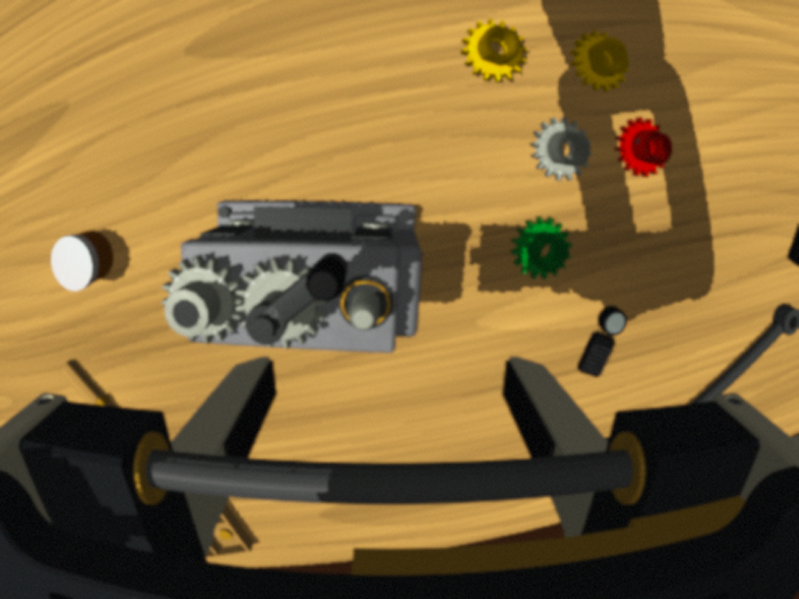

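>>> carry_out(
  rows=[
    [0.023,-0.034,0.0,0,0,0],
    [0.023,-0.034,0.03,0,0,0],
    [0.023,-0.034,0.06,0,0,0],
    [0.023,-0.034,0.08,0,0,0],
    [0.023,-0.034,0.0905,0,0,0],
    [0.023,-0.034,0.0905,0,0,0],
  ],
  jaw=140,
  force=10,
)

```text
t: 3.55
tool_pos: [0.52, 0.0519, 0.2098]
orientation: [-0.321, -3.124, 0.0]
force: [0.1, 0.2, 0.4]
opening: 0.0426
gripper_force: 0.0
```

>>> carry_out(
  rows=[
    [0,0,0,0,0,0],
    [0,0,0,0,0,0],
    [0,0,0,0,0,0],
  ],
  jaw=230,
  force=10,
)

```text
t: 3.92
tool_pos: [0.5207, 0.0511, 0.211]
orientation: [0.322, 3.124, -0.002]
force: [-1.6, -1.8, 2.6]
opening: 0.0194
gripper_force: 10.0
```

Run:
```python
from h import *
T=pose();print(T, robot.read_state()['wrist_torque'],robot.read_state()['force'])
im=robot.read_camera('wrist');save('w2',im)
save('w2b',cv2.resize(im[150:350,100:400],None,fx=2.5,fy=2.5,interpolation=cv2.INTER_CUBIC))
```

```text
(array([0.5207169 , 0.05106297, 0.21102008]), array([[-9.78937605e-01,  2.04155956e-01,  1.22915557e-03],
       [ 2.04154676e-01,  9.78938036e-01, -1.09069267e-03],
       [-1.42593854e-03, -8.16782211e-04, -9.99998650e-01]])) [-0.2579868   0.15273144  0.0008915 ] [-1.568789   -1.78927044  2.61695008]
```

View pics/w2b.png

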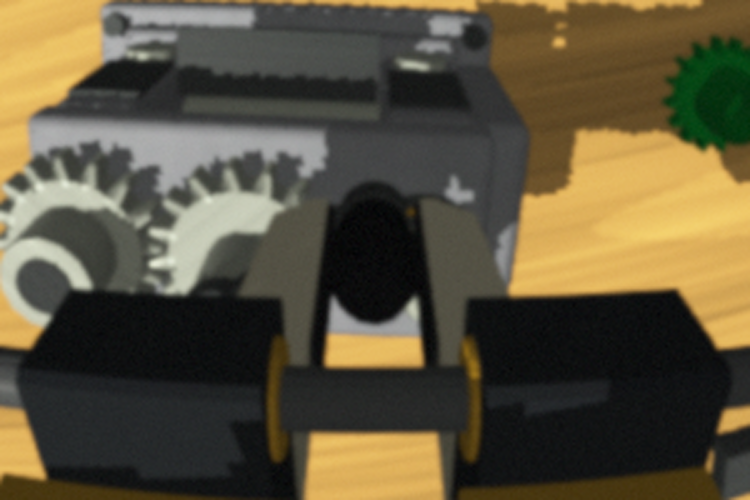

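The knob sits between the pads. I'll start with a short arc and read the forces.

>>> carry_out(
  rows=[
    [0.007,-0.0066,0,0,0,0],
    [0.0127,-0.0143,0,0,0,0],
    [0.017,-0.0228,0,0,0,0],
    [0.0197,-0.032,0,0,0,0],
    [0.0197,-0.032,0,0,0,0],
  ],
)

```text
t: 4.6
tool_pos: [0.4949, 0.0245, 0.211]
orientation: [0.322, 3.123, 0.002]
force: [1.1, 1.9, 4.2]
opening: 0.0192
gripper_force: 10.0
```

Run:
```python
from h import *
T=pose();s=robot.read_state();print(T[0],T[1].T@s['force'],s['wrist_torque'],s['opening'])
for c in ('wrist','top'):
    im=robot.read_camera(c)
    save('k_'+c,im)
    for n in('crank_knob','crank'):print(c,n,[(np.round(d['pixel'],1),round(d['conf'],2)) for d in robot.outline_of(c,n)])
a=np.radians(51.5)
for st in range(0,3):
    a0=11.5-st*144
    c=lambda d:55*np.array([np.cos(np.radians(d)),np.sin(np.radians(d))])
    print([list(np.round((c(a0-12*k)-c(a0))/1000,4)) for k in range(1,13)])
```

```text
[0.49494767 0.02445469 0.2109972 ] [-0.69715466  2.08197485 -4.15375974] [ 0.28342795 -0.29328231  0.02617325] 0.019160076054685556
wrist crank_knob [(array([249.4, 255.3]), 0.71), (array([247.6, 264. ]), 0.24)]
wrist crank [(array([249.2, 264.1]), 0.88)]
top crank_knob []
top crank []
[[np.float64(0.0011), np.float64(-0.0114)], [np.float64(-0.0002), np.float64(-0.0229)], [np.float64(-0.0038), np.float64(-0.0338)], [np.float64(-0.0097), np.float64(-0.0437)], [np.float64(-0.0175), np.float64(-0.0522)], [np.float64(-0.0268), np.float64(-0.0588)], [np.float64(-0.0374), np.float64(-0.0634)], [np.float64(-0.0486), np.float64(-0.0657)], [np.float64(-0.0601), np.float64(-0.0656)], [np.float64(-0.0713), np.float64(-0.0631)], [np.float64(-0.0818), np.float64(-0.0584)], [np.float64(-0.0911), np.float64(-0.0515)]]
[[np.float64(-0.0076), np.float64(0.0086)], [np.float64(-0.0133), np.float64(0.0186)], [np.float64(-0.0167), np.float64(0.0296)], [np.float64(-0.0178), np.float64(0.041)], [np.float64(-0.0165), np.float64(0.0525)], [np.float64(-0.0129), np.float64(0.0634)], [np.float64(-0.0071), np.float64(0.0733)], [np.float64(0.0007), np.float64(0.0817)], [np.float64(0.0101), np.float64(0.0884)], [np.float64(0.0206), np.float64(0.093)], [np.float64(0.0319), np.float64(0.0953)], [np.float64(0.0434), np.float64(0.0952)]]
[[np.float64(0.0112), np.float64(-0.0025)], [np.float64(0.0217), np.float64(-0.0073)], [np.float64(0.0309), np.float64(-0.0141)], [np.float64(0.0386), np.float64(-0.0227)], [np.float64(0.0442), np.float64(-0.0327)], [np.float64(0.0477), np.float64(-0.0437)], [np.float64(0.0488), np.float64(-0.0551)], [np.float64(0.0475), np.float64(-0.0666)], [np.float64(0.0438), np.float64(-0.0775)], [np.float64(0.038), np.float64(-0.0874)], [np.float64(0.0302), np.float64(-0.0958)], [np.float64(0.0209), np.float64(-0.1025)]]
```

>>> carry_out(
  rows=[
    [0.0011,-0.0114,0,0,0,0],
    [-0.0002,-0.0229,0,0,0,0],
    [-0.0038,-0.0338,0,0,0,0],
    [-0.0097,-0.0437,0,0,0,0],
    [-0.0175,-0.0522,0,0,0,0],
    [-0.0268,-0.0588,0,0,0,0],
    [-0.0374,-0.0634,0,0,0,0],
    [-0.0486,-0.0657,0,0,0,0],
    [-0.0601,-0.0656,0,0,0,0],
    [-0.0713,-0.0631,0,0,0,0],
    [-0.0818,-0.0584,0,0,0,0],
    [-0.0911,-0.0515,0,0,0,0],
  ],
)

```text
t: 6.4
tool_pos: [0.5729, -0.0461, 0.2108]
orientation: [-0.323, -3.124, 0.004]
force: [-6.3, -3.5, 9.4]
opening: 0.0197
gripper_force: 10.0
```

Run:
```python
from h import *
T=pose();s=robot.read_state();print(T[0],T[1].T@s['force'],s['wrist_torque'],s['opening'],s['q'])
```

```text
[ 0.57286612 -0.04606232  0.21077351] [ 5.47016254 -4.7504369  -9.40307402] [-0.68977514  1.05644672  0.03207268] 0.019657754696337543 [-0.16759511  0.0672502   1.56986186 -0.00280418  1.50549174 -1.53184872]
```

>>> carry_out(
  rows=[
    [-0.0076,0.0086,0,0,0,0],
    [-0.0133,0.0186,0,0,0,0],
    [-0.0167,0.0296,0,0,0,0],
    [-0.0178,0.041,0,0,0,0],
    [-0.0165,0.0525,0,0,0,0],
    [-0.0129,0.0634,0,0,0,0],
    [-0.0071,0.0733,0,0,0,0],
    [0.0007,0.0817,0,0,0,0],
    [0.0101,0.0884,0,0,0,0],
    [0.0206,0.093,0,0,0,0],
    [0.0319,0.0953,0,0,0,0],
    [0.0434,0.0952,0,0,0,0],
  ],
)

```text
t: 7.9
tool_pos: [0.5511, 0.0564, 0.2108]
orientation: [0.322, 3.122, -0.003]
force: [5.1, -6.7, 1.7]
opening: 0.0194
gripper_force: 10.0
```

Run:
```python
from h import *
T=pose();s=robot.read_state();print(T[0],T[1].T@s['force'],s['wrist_torque'],s['opening'],s['q'])
P=np.array([(.52072,.05106),(.49495,.02445),(.57287,-.04606),T[0][:2]])
A=np.c_[2*P,np.ones(len(P))];x=np.linalg.lstsq(A,(P**2).sum(1),rcond=None)[0];print('centre',x[:2],np.sqrt(x[2]+x[:2]@x[:2]))
```

```text
[0.55112975 0.05644901 0.21080349] [-6.33002955 -5.50518327 -1.66360544] [-1.20131549 -1.13754717  0.01658797] 0.0194211670455657 [ 0.01101154  0.00708248  1.63148216 -0.00218605  1.49999367 -1.35378146]
centre [0.54515559 0.0016211 ] 0.055150769285418164
```

>>> carry_out(
  rows=[
    [0.0112,-0.0025,0,0,0,0],
    [0.0217,-0.0073,0,0,0,0],
    [0.0309,-0.0141,0,0,0,0],
    [0.0386,-0.0227,0,0,0,0],
    [0.0442,-0.0327,0,0,0,0],
    [0.0477,-0.0437,0,0,0,0],
    [0.0488,-0.0546,0,0,0,0],
    [0.0488,-0.0546,0,0,0,0],
    [0.0488,-0.0546,0,0,0,0],
  ],
)

```text
t: 9.02
tool_pos: [0.4917, 0.0137, 0.2108]
orientation: [0.322, 3.124, -0.001]
force: [2.1, -0.2, 6.2]
opening: 0.0195
gripper_force: 10.0
```

Run:
```python
from h import *
T=pose();s=robot.read_state();print(T[0],T[1].T@s['force'],s['opening'])
v=T[0][:2]-[.5452,.0016];print(np.hypot(*v),np.degrees(np.arctan2(v[1],v[0])),-168.25)
print(shift(T[0])[2])
```

```text
[0.49167581 0.01374731 0.2107706 ] [-2.1089628   0.23812222 -6.18556523] 0.019456329802000193
0.05488529530614669 167.21331858485178 -168.25
78.21839871666917
```

>>> carry_out(
  rows=[
    [0,0,0,0,0,0],
    [0,0,0,0,0,0],
    [0,0,-0.04,0,0,0],
    [0,0,-0.09,0,0,0],
    [-0.056,0.018,-0.09,0,0,0],
    [-0.056,0.018,-0.09,0,0,0],
    [-0.056,0.018,-0.09,0,0,0],
  ],
  jaw=100,
)

```text
t: 9.9
tool_pos: [0.5489, 0.0202, 0.2988]
orientation: [-0.321, -3.122, 0.0]
force: [-0.8, 0.1, 1.1]
opening: 0.0566
gripper_force: 0.0
```

Run:
```python
from h import *
T=pose();im=robot.read_camera('wrist');save('w3',im);np.savez('w3.npz',p=T[0],R=T[1])
print(T[0])
m=im[110:270,110:390]
save('w3b',cv2.resize(m,None,fx=2.85,fy=2.85,interpolation=cv2.INTER_CUBIC))
for n in ('crank_knob','crank'):
    print(n,[(np.round(d['pixel'],1),round(d['conf'],2),int(d['pixels'].sum())) for d in robot.outline_of('wrist',n)])
a=np.radians(-11.75);A=np.array([.5452,.0016]);ex=np.array([np.cos(a),np.sin(a)]);ey=np.array([-ex[1],ex[0]])
for n,X in dict(A=[*A,.204],S=[*(A+.06*ey),.185],C=[*(A-.06*ey),.19],K=[*(A-.055*ex),.2395],c1=[*(A-.06*ex+.11*ey),.146],c2=[*(A-.06*ex-.11*ey),.146],c3=[*(A+.06*ex+.11*ey),.146]).items():
    q=proj('wrist',X,T);print(n,q,(q-[110,110])*2.85)
```

```text
[0.54889781 0.02018626 0.29877899]
crank_knob [(array([226.1, 139.5]), 0.84, 565)]
crank [(array([230.9, 178.5]), 0.93, 3211)]
A [229.9154708  197.92606419] [341.75909178 250.58928295]
S [292.06408543 192.08362765] [518.88264347 233.93833879]
C [170.46350351 193.48154916] [172.32098499 237.92241511]
K [225.80077197 143.13612187] [330.0322001   94.43794732]
c1 [333.7013671  129.38556994] [637.54889624  55.24887433]
c2 [135.17111121 130.78442345] [71.73766693 59.23560684]
c3 [326.32343381 230.88915173] [616.52178635 344.53408242]
```

View pics/w3b.png

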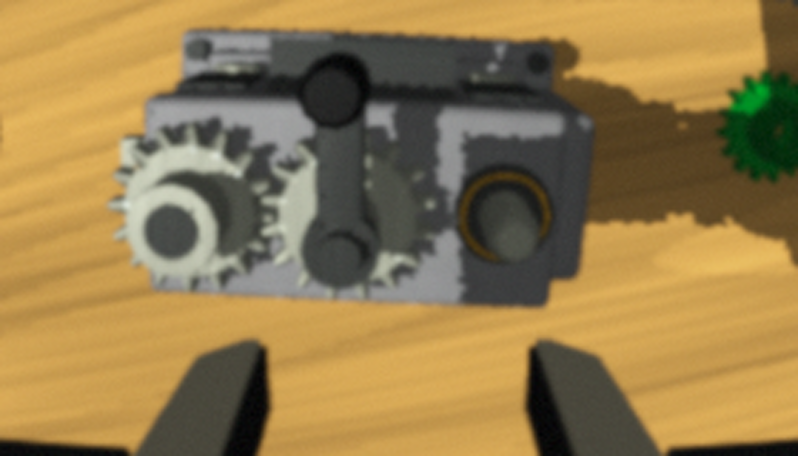

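The crank points near front (knob at crop (335,90), boss at (340,252)). I'll rectify the view onto mill-aligned planes to measure the yaw precisely.

Run:
```python
from h import *
d=np.load('w3.npz');T=(d['p'],d['R']);im=cv2.cvtColor(cv2.imread('pics/w3.png'),cv2.COLOR_BGR2RGB)
a=np.radians(-11.75);A=np.array([.5452,.0016]);ex=np.array([np.cos(a),np.sin(a)]);ey=np.array([-ex[1],ex[0]])
def rect(z,s=3,W=260,x0=-75,x1=25):
    ys=(np.arange(W*s)/s-W/2)/1000; xs=(x0+np.arange((x1-x0)*s)/s)/1000
    M=np.array([[proj('wrist',[*(A+x*ex+y*ey),z],T) for y in ys] for x in xs],np.float32)
    o=cv2.remap(im,M[...,0],M[...,1],cv2.INTER_CUBIC)
    for y in (-60,0,60): cv2.line(o,(int((y+W/2)*s),int((-x0-3)*s)),(int((y+W/2)*s),int((-x0+3)*s)),(255,0,0),1)
    cv2.line(o,(0,int(-x0*s)),(W*s,int(-x0*s)),(255,0,0),1)
    return o
save('rect',np.vstack([rect(.190,x0=-35,x1=40)[:,:],rect(.146,x0=-65,x1=60)]))
```

```text
Traceback (most recent call last):
  File "h.py", line 18, in proj
    m=robot.camera_model(cam); X=np.array(X,float)
ValueError: time passes only in moves, steps and waits
```

Too many calls to camera_model, so I'll cache it.

```bash
sed -i 's/robot.camera_model(cam)/cm(cam)/' h.py
cat >> h.py <<'E'
import functools
@functools.cache
def cm(c): return robot.camera_model(c)
E
cat > rect.py <<'E'
from h import *
def rect(im,T,z,x0,x1,a=-11.75,A=(.5452,.0016),s=3,W=260,y0=-130):
    a=np.radians(a);A=np.array(A);ex=np.array([np.cos(a),np.sin(a)]);ey=np.array([-ex[1],ex[0]])
    ys=(np.arange(W*s)/s+y0)/1000; xs=(x0+np.arange((x1-x0)*s)/s)/1000
    M=np.array([[proj('wrist',[*(A+x*ex+y*ey),z],T) for y in ys] for x in xs],np.float32)
    return cv2.remap(im,M[...,0],M[...,1],cv2.INTER_CUBIC)
E
python3 - <<'E'
from rect import *
d=np.load('w3.npz');T=(d['p'],d['R']);im=cv2.cvtColor(cv2.imread('pics/w3.png'),cv2.COLOR_BGR2RGB)
def r(z,x0,x1):
    o=rect(im,T,z,x0,x1)
    for y in (-60,0,60): cv2.line(o,(int((y+130)*3),int((-x0-4)*3)),(int((y+130)*3),int((-x0+4)*3)),(255,0,0),1)
    cv2.line(o,(0,int(-x0*3)),(780,int(-x0*3)),(255,0,0),1)
    return o
save('rect',np.vstack([r(.190,-35,35),r(.146,-65,60)]))
E
```

```text
(no output)
```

View pics/rect.png

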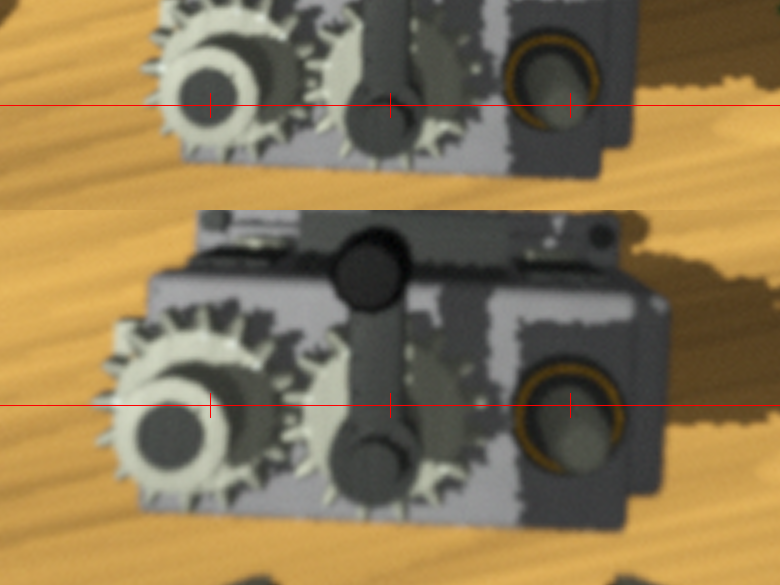

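The frame edges are tilted about 2° in this rectification: the back edge runs (138,510) to (625,528), so the yaw is about -13.9°. I'll fit that edge numerically in both cameras.

Run:
```python
from rect import *
d=np.load('w3.npz');T=(d['p'],d['R']);im=cv2.imread('pics/w3.png')
def fit(x,y):
    k=np.ones(len(x),bool)
    for _ in range(6):
        p=np.polyfit(x[k],y[k],1); r=abs(y-np.polyval(p,x)); k=r<max(2*np.median(r[k]),.3)
    return p,k.sum(),r[k].std()
s=6;o=rect(im,T,.146,20,55,a=-13.8,s=s)
sat=cv2.GaussianBlur(cv2.cvtColor(o,cv2.COLOR_BGR2HSV)[...,1].astype(float),(0,0),4)
g=np.diff(sat,axis=0); xs=np.arange(60*s,200*s); p,n,e=fit(xs,g[:,xs].argmax(0).astype(float))
print('wrist back edge extra deg',np.degrees(np.arctan(p[0])),'x at centre',20+np.polyval(p,130*s)/s,n,e)
t=cv2.imread('pics/top.png'); sat=cv2.GaussianBlur(cv2.cvtColor(t,cv2.COLOR_BGR2HSV)[...,1].astype(float),(0,0),1)
def sub(c,lo,hi,sgn):
    g=sgn*np.diff(sat[lo:hi,c]); i=int(g.argmax()); i=min(max(i,1),len(g)-2)
    q=g[i-1]-2*g[i]+g[i+1]; return lo+i+.5+(0.5*(g[i-1]-g[i+1])/q if q else 0)
for nm,c0,c1,z,l,sg in (('back',245,296,.146,lambda c:164+(c-239)*.255,-1),('front',228,290,.01,lambda c:207+(c-224)*.256,1)):
    cs=np.arange(c0,c1); r=np.array([sub(c,int(l(c))-6,int(l(c))+7,sg) for c in cs])
    p,n,e=fit(cs.astype(float),r); a,b=[at_z('top',(c,np.polyval(p,c)),z) for c in (c0,c1)]
    v=a-b;print('top',nm,'yaw',np.degrees(np.arctan2(v[1],v[0]))-90,n,e)
```

```text
wrist back edge extra deg 0.5147738090052163 x at centre 38.72252489093722 401 0.1674629483047267
top back yaw -14.023802005744116 51 0.030759127823249126
top front yaw -14.914200213581225 55 0.06909469543737559
```

Run:
```python
from rect import *
d=np.load('w3.npz');T=(d['p'],d['R']);im=cv2.cvtColor(cv2.imread('pics/w3.png'),cv2.COLOR_BGR2RGB)
ps=[]
for z in (.204,.164):
    o=rect(im,T,z,-70,42,a=-14.3,s=5,W=75 if z==.204 else 80,y0=-35)
    g=cv2.GaussianBlur(cv2.cvtColor(o,cv2.COLOR_RGB2GRAY).astype(float),(0,0),2)
    if z==.204:
        for nm,lo,hi in(('L',20,35),('R',35,52)):
            rows=np.arange(28*5,55*5); gg=np.diff(g,axis=1)[rows][:,lo*5:hi*5]
            c=(gg.argmin(1) if nm=='L' else gg.argmax(1))+lo*5
            p=np.polyfit(rows,c,1)
            for _ in range(5):
                r=abs(c-np.polyval(p,rows));k=r<max(1.5,np.median(r)); p=np.polyfit(rows[k],c[k],1)
            print(nm,'slope deg',np.degrees(np.arctan(p[0])),'y at x=-30',np.polyval(p,200)/5-35,'y at x=0',np.polyval(p,350)/5-35,k.sum(),len(rows))
    x=35*5; cv2.line(o,(x,0),(x,560),(255,0,0),1); cv2.line(o,(0,350),(o.shape[1],350),(255,0,0),1)
    ps.append(o)
save('arm',np.hstack(ps))
```

```text
L slope deg 3.680282265040774 y at x=-30 -9.903889684424968 y at x=0 -7.974243834827224 75 135
R slope deg 2.4471818475265392 y at x=-30 6.109329721889523 y at x=0 7.391450877405042 76 135
```

View pics/arm.png

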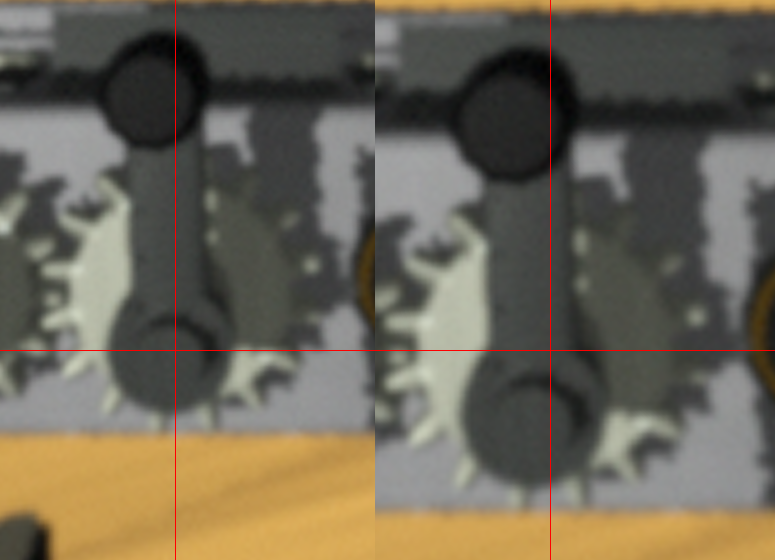

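The arm is about 2–3° past front (its midline tilts right by 2.4–3.7° in the crop). I'll regrip the knob and bring it back about 2.2°.

>>> carry_out(
  rows=[
    [0.056,-0.018,0,0,0,0],
    [0.056,-0.018,0.04,0,0,0],
    [0.056,-0.018,0.08,0,0,0],
    [0.056,-0.018,0.09,0,0,0],
    [0.056,-0.018,0.09,0,0,0],
  ],
)

```text
t: 10.68
tool_pos: [0.4909, 0.0139, 0.2108]
orientation: [0.322, 3.125, -0.0]
force: [-0.1, -0.0, 0.6]
opening: 0.0563
gripper_force: 0.0
```

>>> carry_out(
  rows=[
    [0,0,0,0,0,0],
    [0,0,0,0,0,0],
    [0,0,0,0,0,0],
    [0,0.0012,0,0,0,0],
    [0,0.0024,0,0,0,0],
    [0,0.0024,0,0,0,0],
  ],
  jaw=230,
)

```text
t: 11.42
tool_pos: [0.4917, 0.0155, 0.2104]
orientation: [0.323, 3.125, -0.002]
force: [-1.9, -5.9, 2.3]
opening: 0.0196
gripper_force: 10.0
```

Run:
```python
from h import *
T=pose();s=robot.read_state();print(T[0],T[1].T@s['force'],(T[0]-[.49168,.01375,.21])@T[1])
```

```text
[0.49169996 0.01550116 0.21044047] [ 0.60130615 -6.17509336 -2.28201972] [ 0.00033799  0.00171768 -0.00044307]
```

>>> carry_out(
  rows=[
    [0,0.0006,0,0,0,0],
    [0,0.0006,0,0,0,0],
  ],
)

```text
t: 11.68
tool_pos: [0.4918, 0.0161, 0.2104]
orientation: [0.323, 3.125, -0.002]
force: [-1.9, -4.9, 3.4]
opening: 0.0191
gripper_force: 10.0
```

>>> carry_out(
  rows=[
    [0,-0.0006,0,0,0,0],
    [0,-0.0006,0,0,0,0],
    [0,0,-0.04,0,0,0],
    [0,0,-0.085,0,0,0],
    [-0.058,0,-0.085,0,0,0],
    [-0.058,0,-0.085,0,0,0],
    [-0.058,0,-0.085,0,0,0],
  ],
  jaw=100,
)

```text
t: 12.55
tool_pos: [0.5481, 0.0053, 0.2942]
orientation: [-0.322, -3.123, -0.0]
force: [-0.4, -0.1, 0.1]
opening: 0.0563
gripper_force: 0.0
```

```bash
cat > meas.py <<'E'
from rect import *
import sys
T=pose();im=np.mean([robot.read_camera('wrist') for _ in range(4)],0).astype(np.uint8);save(sys.argv[1],im);np.savez(sys.argv[1]+'.npz',p=T[0],R=T[1]);print(T[0])
def rob(r,c):
    p=np.polyfit(r,c,1)
    for _ in range(6):
        e=abs(c-np.polyval(p,r));k=e<max(1.2,1.3*np.median(e)); p=np.polyfit(r[k],c[k],1)
    return p,k.mean()
s=6;a=-14.3
o=rect(im,T,.146,20,55,a=a,s=s); sat=cv2.GaussianBlur(cv2.cvtColor(o,cv2.COLOR_RGB2HSV)[...,1].astype(float),(0,0),4)
xs=np.arange(60*s,200*s);p,n=rob(xs,np.diff(sat,axis=0)[:,xs].argmax(0).astype(float));print('yaw edge',a-np.degrees(np.arctan(p[0])),n)
o=rect(im,T,.204,-70,42,a=a,s=s,W=80,y0=-40);g=cv2.GaussianBlur(cv2.cvtColor(o,cv2.COLOR_RGB2GRAY).astype(float),(0,0),2)
rows=np.arange(26*s,52*s)
for nm,lo,hi in(('L',26,38),('R',42,56)):
    gg=np.diff(g,axis=1)[rows][:,lo*s:hi*s]; c=(gg.argmin(1) if nm=='L' else gg.argmax(1))+lo*s
    p,n=rob(rows,c.astype(float)); print(nm,'world dir of arm',180+a+np.degrees(np.arctan(p[0])),'y',np.polyval(p,40*s)/s-40,np.polyval(p,70*s)/s-40,n)
for nm in('crank_knob',):
    for q in robot.outline_of('wrist',nm)[:1]:
        m=q['pixels'].astype(np.uint8); ov=cv2.addWeighted(rect(im,T,.2395,-75,42,a=a,s=5,W=80,y0=-40),1,rect(np.dstack([m*60,m*0,m*0]),T,.2395,-75,42,a=a,s=5,W=80,y0=-40),1,0)
o2=rect(im,T,.204,-75,42,a=a,s=5,W=80,y0=-40)
for v in(ov,o2): cv2.line(v,(200,0),(200,584),(255,0,0),1)
save(sys.argv[1]+'c',np.hstack([ov,o2]))
E
python3 meas.py w4
```

```text
[0.54808024 0.00527365 0.29423351]
yaw edge -13.634819497519452 0.5702380952380952
L world dir of arm 165.1145959692215 y -8.590943200722602 -8.897470700856164 0.7371794871794872
R world dir of arm 163.69384558658126 y 7.107156440902607 6.056306971063798 0.6153846153846154
```

View pics/w4c.png

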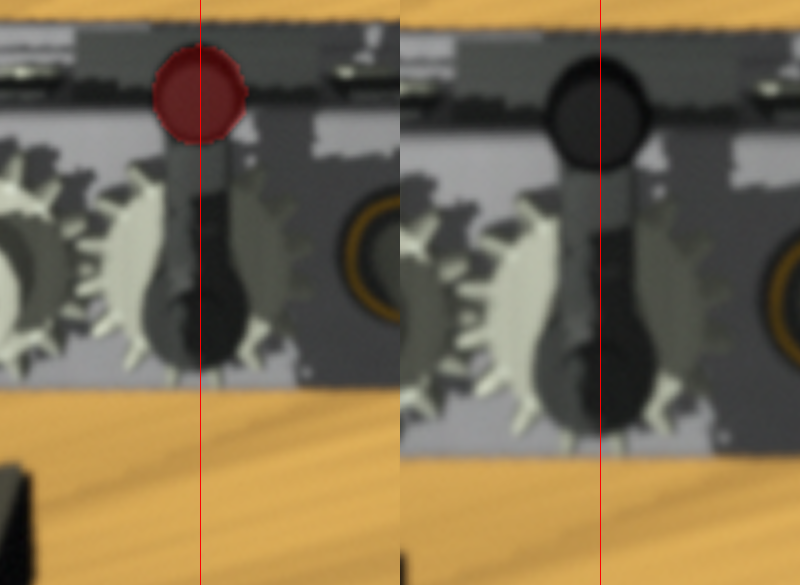

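Run:
```python
from rect import *
a=-14.0;s=6;out=[]
def circ(P):
    k=np.ones(len(P),bool)
    for _ in range(8):
        x=np.linalg.lstsq(np.c_[2*P[k],np.ones(k.sum())],(P[k]**2).sum(1),rcond=None)[0];r=np.sqrt(x[2]+x[:2]@x[:2])
        e=abs(np.hypot(*(P-x[:2]).T)-r);k=e<max(1.5*np.median(e),.2)
    return x[:2],r,k.mean()
def edge(g,c,r0,r1,sgn):
    P=[]
    for th in np.radians(np.arange(0,360,4)):
        rr=np.arange(r0,r1,.1);xx=c[0]+rr*np.sin(th);yy=c[1]+rr*np.cos(th)   # x down,y right in mm
        v=cv2.remap(g,((yy-Y0)*s).astype(np.float32)[None],((xx-X0)*s).astype(np.float32)[None],cv2.INTER_LINEAR)[0]
        d=sgn*np.diff(v);i=d.argmax();P.append((xx[i],yy[i]))
    return np.array(P)
for f in('w1','w3','w4'):
    d=np.load(f+'.npz');T=(d['p'],d['R']);im=cv2.cvtColor(cv2.imread(f'pics/{f}.png'),cv2.COLOR_BGR2RGB);X0=-35
    Y0=30;o=rect(im,T,.153,-35,35,a=a,s=s,W=60,y0=30).astype(np.float32); b=cv2.GaussianBlur(o[...,0]-o[...,2],(0,0),2)
    S=[circ(edge(b,c,12,22,-1)) for c in [(0,60)]]; S.append(circ(edge(b,S[0][0],14,21,-1)))
    Y0=-95;o=rect(im,T,.19,-35,35,a=a,s=s,W=70,y0=-95).astype(np.float32);g=cv2.GaussianBlur(o.mean(2),(0,0),2)
    C=circ(edge(g,(-1,-60),6,14,1)); C=circ(edge(g,C[0],max(C[1]-3,3),C[1]+3,1))
    v=S[1][0]-C[0];print(f,'S',S[1],'C',C,'yaw',a-np.degrees(np.arctan2(v[0],v[1])))
```

```text
w1 S (array([-0.21136084, 58.81162044]), np.float64(17.723742608692817), np.float64(0.6777777777777778)) C (array([ -0.26199006, -60.64863841]), np.float64(9.724060116584623), np.float64(0.6444444444444445)) yaw -14.024282888356835
w3 S (array([ 0.18502444, 58.82192213]), np.float64(17.65714734462688), np.float64(0.6222222222222222)) C (array([ -0.1880491 , -60.88228584]), np.float64(9.738769860161655), np.float64(0.7777777777777778)) yaw -14.17856907781708
w4 S (array([-0.17215763, 58.30199201]), np.float64(17.79407830248395), np.float64(0.6333333333333333)) C (array([ -0.47355571, -60.79475476]), np.float64(9.728459574765814), np.float64(0.7)) yaw -14.144998092212465
```

>>> carry_out(
  rows=[
    [0.058,0,0,0,0,0],
    [0.058,0,0.04,0,0,0],
    [0.058,0,0.075,0,0,0],
    [0.058,0,0.085,0,0,0],
    [0.058,0,0.085,0,0,0],
  ],
)

```text
t: 13.42
tool_pos: [0.4915, 0.0169, 0.2105]
orientation: [-0.322, -3.125, 0.0]
force: [-0.1, 0.1, 0.9]
opening: 0.0566
gripper_force: 0.0
```

>>> carry_out(
  rows=[
    [0,0,0,0,0,0],
    [0,0,0,0,0,0],
    [0,0,0,0,0,0],
  ],
  jaw=230,
)

```text
t: 13.8
tool_pos: [0.4922, 0.0168, 0.2109]
orientation: [0.322, 3.124, 0.0]
force: [0.3, -1.2, 0.0]
opening: 0.0311
gripper_force: 0.0
```

>>> carry_out(
  rows=[
    [0,-0.0009,0,0,0,0],
    [0,-0.0017,0,0,0,0],
    [0,-0.0017,0,0,0,0],
  ],
)

```text
t: 14.18
tool_pos: [0.4917, 0.0158, 0.2104]
orientation: [0.321, 3.124, 0.002]
force: [0.6, 4.7, 2.2]
opening: 0.0195
gripper_force: 10.0
```

Run:
```python
from h import *
T=pose();s=robot.read_state();print(T[0],T[1].T@s['force']);v=T[0][:2]-[.5452,.0016];print(np.degrees(np.arctan2(v[1],v[0])))
```

```text
[0.49169594 0.01577105 0.21038378] [ 0.40069579  4.69211515 -2.15512409]
165.16530571516302
```

>>> carry_out(
  rows=[
    [0,-0.0007,0,0,0,0],
    [0,-0.0007,0,0,0,0],
  ],
)

```text
t: 14.42
tool_pos: [0.4915, 0.0151, 0.2103]
orientation: [0.321, 3.125, 0.002]
force: [2.0, 4.7, 1.6]
opening: 0.0196
gripper_force: 10.0
```

Run:
```python
from h import *
T=pose();s=robot.read_state();print(T[0],T[1].T@s['force']);v=T[0][:2]-[.5452,.0016];print(np.degrees(np.arctan2(v[1],v[0])))
```

```text
[0.49148415 0.01507393 0.2103311 ] [-1.00144464  5.04476864 -1.59190046]
165.91861695963752
```

>>> carry_out(
  rows=[
    [0,0.0006,0,0,0,0],
    [0,0.0006,0,0,0,0],
    [0,0.0006,-0.04,0,0,0],
    [0,0.0006,-0.06,0,0,0],
    [0.01,0.06,-0.06,0,0,0],
    [0.02,0.12,-0.06,0,0,0],
    [0.03,0.18,-0.06,0,0,0],
    [0.041,0.24,-0.05,0,0,0],
    [0.041,0.247,-0.04,0,0,0],
    [0.041,0.247,-0.04,0,0,0],
    [0.041,0.247,-0.04,0,0,0],
  ],
  jaw=90,
)

```text
t: 15.8
tool_pos: [0.5018, 0.2633, 0.2504]
orientation: [0.324, 3.125, -0.001]
force: [0.0, -0.7, 0.6]
opening: 0.0602
gripper_force: 0.0
```

Run:
```python
from rect import *
T=pose();im=np.mean([robot.read_camera('wrist') for _ in range(3)],0).astype(np.uint8);save('w5',im);np.savez('w5.npz',p=T[0],R=T[1]);print(T)
for n in ('gear','gear_hub'):print(n,[(np.round(d['pixel'],1),round(d['conf'],2),at_z('wrist',d['pixel'],.027,T)[:2]) for d in robot.outline_of('wrist',n)])
# rectified, world aligned about gear estimate, at hub top and disc top
G=(.482,.2655);ps=[]
for z in(.040,.014):
    o=rect(im,T,z,-40,40,a=0,A=G,s=5,W=80,y0=-40); cv2.drawMarker(o,(200,200),(255,0,0),0,12,1); ps.append(o)
save('w5c',np.hstack(ps))
```

```text
(array([0.50184832, 0.26333609, 0.25042589]), array([[-9.78714714e-01,  2.05225353e-01,  2.49939004e-04],
       [ 2.05225236e-01,  9.78714677e-01, -4.28339813e-04],
       [-3.32525161e-04, -3.67928687e-04, -9.99999877e-01]]))
gear [(array([240.2, 220. ]), 0.93, array([0.57221217, 0.2342933 ])), (array([204.1,  83.8]), 0.84, array([0.37972753, 0.22811778])), (array([251. , 143.1]), 0.78, array([0.46936504, 0.27119624])), (array([281.5,  80.8]), 0.73, array([0.39680109, 0.32635382])), (array([320.7, 142.6]), 0.64, array([0.48646514, 0.36274583]))]
gear_hub [(array([248.9, 145.8]), 0.9, array([0.47231723, 0.26776446])), (array([243. , 217.5]), 0.84, array([0.5693019 , 0.23896548])), (array([280.4,  80.3]), 0.83, array([0.39590047, 0.32508575])), (array([203.1,  81.6]), 0.63, array([0.37656291, 0.22746509])), (array([318.3, 140.8]), 0.57, array([0.48347527, 0.35987433]))]
```

View pics/w5c.png

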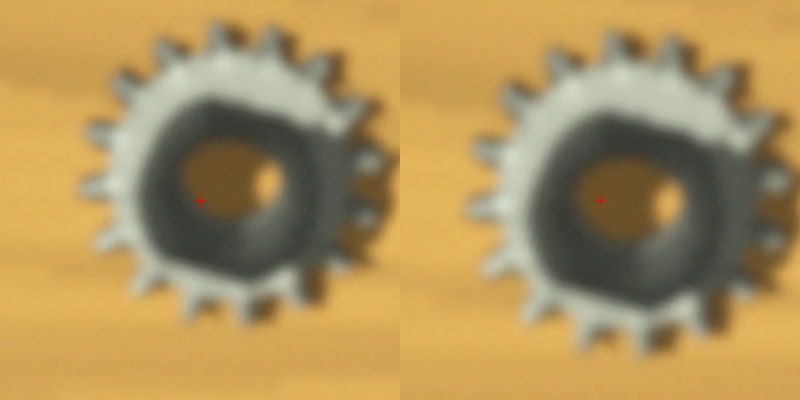

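The gear shows clearly: centre near (631,192) in the right panel, with flats sloping about 18°. I'll refine centre and yaw from the tooth phase.

Run:
```python
from rect import *
d=np.load('w5.npz');T=(d['p'],d['R']);im=cv2.cvtColor(cv2.imread('pics/w5.png'),cv2.COLOR_BGR2RGB)
from scipy.optimize import minimize
o=rect(im,T,.012,-50,50,a=0,A=(.480,.2715),s=5,W=100,y0=-50)
S=cv2.cvtColor(o,cv2.COLOR_RGB2HSV)[...,1].astype(np.float32); S=cv2.GaussianBlur(S,(0,0),2)
th=np.radians(np.arange(0,360,.5))
def ph(c):
    F=0
    for r in np.arange(27,32.1,.5):
        v=cv2.remap(S,((50+c[1]+r*np.sin(th))*5).astype(np.float32)[None],((50+c[0]+r*np.cos(th))*5).astype(np.float32)[None],cv2.INTER_LINEAR)[0]
        F=F+((255-v)*np.exp(-16j*th)).mean()
    return F
b=minimize(lambda c:-abs(ph(c)),[0,0],method='Nelder-Mead');F=ph(b.x)
y=-np.degrees(np.angle(F))/16*-1
print('centre',np.array([.480,.2715])+b.x/1000,abs(F),'tooth phase',[round((np.degrees(np.angle(F))*-1/16)+22.5*k,2) for k in(-2,-1,0,1)])
print(robot.read_state()['q'])
```

```text
centre [0.48096731 0.27112385] 273.44130680314134 tooth phase [np.float64(-39.34), np.float64(-16.84), np.float64(5.66), np.float64(28.16)]
[ 3.93517510e-01  2.88956729e-02  1.53684977e+00 -8.06414319e-05
  1.57479889e+00 -9.70548598e-01]
```

>>> carry_out(
  rows=[
    [0.0022,0,0.015,0,0,10],
    [0.0044,0,0.03,0,0,20],
    [0.0066,0.001,0.045,0,0,30],
    [0.0088,0.001,0.06,0,0,40],
    [0.011,0.002,0.075,0,0,50],
    [0.0132,0.003,0.09,0,0,60],
    [0.0154,0.003,0.105,0,0,70],
    [0.0176,0.004,0.12,0,0,80],
    [0.02,0.004,0.135,0,0,90],
    [0.0221,0.0041,0.15,0,0,95],
    [0.0221,0.0041,0.15,0,0,95],
    [0.0221,0.0041,0.15,0,0,95],
  ],
)

```text
t: 17.55
tool_pos: [0.4812, 0.2731, 0.101]
orientation: [2.52, 1.876, 0.002]
force: [0.0, -0.6, 1.0]
opening: 0.0606
gripper_force: 0.0
```

Run:
```python
from h import *
T=pose();print(T[0],shift([.481,.2718,.0165],np.radians(-16.8)),robot.read_state()['q'])
```

```text
[0.48124805 0.27312577 0.10098471] (array([-1.4,  0.1, 84.5]), np.float64(0.13666489457147993), np.float64(-16.663335105428526)) [ 4.23575868e-01  9.15962405e-02  1.74965235e+00 -4.31821286e-05
  1.29930741e+00  7.14417226e-01]
```

Run:
```python
from rect import *
from scipy.optimize import minimize
T=pose();im=np.mean([robot.read_camera('wrist') for _ in range(2)],0).astype(np.uint8);save('w6',im)
A=np.array([.481,.2715]);ps=[]
for z in (.04,.012): ps.append(rect(im,T,z,-50,50,a=0,A=A,s=4,W=100,y0=-50))
o=ps[1];S=cv2.GaussianBlur(cv2.cvtColor(o,cv2.COLOR_RGB2HSV)[...,1].astype(np.float32),(0,0),2)
th=np.radians(np.arange(0,360,.5))
def ph(c):
    F=0
    for r in np.arange(27,32.1,.5):
        v=cv2.remap(S,((50+c[1]+r*np.sin(th))*4).astype(np.float32)[None],((50+c[0]+r*np.cos(th))*4).astype(np.float32)[None],cv2.INTER_LINEAR)[0]
        F=F+((255-v)*np.exp(-16j*th)).mean()
    return F
b=minimize(lambda c:-abs(ph(c)),[0,0],method='Nelder-Mead');F=ph(b.x)
print(A+b.x/1000,abs(F),-np.degrees(np.angle(F))/16)
for o in ps: cv2.drawMarker(o,(200,200),(255,0,0),0,12,1)
save('w6c',np.hstack(ps))
```

```text
[0.48215227 0.27199055] 253.13905075619274 5.842560413047714
```

View pics/w6c.png

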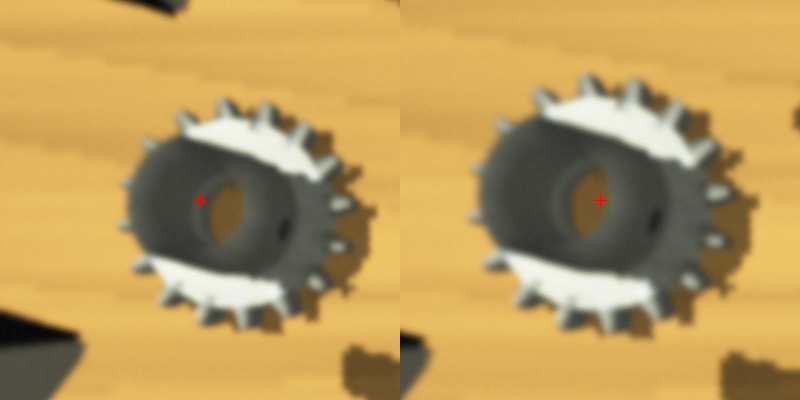

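>>> carry_out(
  rows=[
    [-0.0013,0.0005,0.025,0,0,0],
    [-0.0013,0.0005,0.05,0,0,0],
    [-0.0013,0.0005,0.07,0,0,0],
    [-0.0013,0.0005,0.08,0,0,0],
    [-0.0013,0.0005,0.0845,0,0,0],
    [-0.0013,0.0005,0.0845,0,0,0],
  ],
)

```text
t: 18.4
tool_pos: [0.4811, 0.2719, 0.016]
orientation: [2.521, 1.874, 0.001]
force: [-0.9, -0.4, -0.7]
opening: 0.0603
gripper_force: 0.0
```

>>> carry_out(
  rows=[
    [0,0,0,0,0,0],
    [0,0,0,0,0,0],
    [0,0,0,0,0,0],
    [0,0,0,0,0,0],
    [0,0,0,0,0,0],
  ],
  jaw=240,
  force=45,
)

```text
t: 19.02
tool_pos: [0.4812, 0.2718, 0.016]
orientation: [2.521, 1.874, 0.001]
force: [0.1, -1.1, 2.9]
opening: 0.0319
gripper_force: 45.6
```

Run:
```python
from h import *
T=pose();s=robot.read_state();print(T[0],shift([.5,.0,.0165])[2],s['force'],s['opening'],s['gripper_force'])
```

```text
[0.48119292 0.27184327 0.01602881] -16.761101919139012 [ 0.09680612 -1.09474592  2.87008912] 0.031920494973223364 45.60775274410844
```

>>> carry_out(
  rows=[
    [0,0,-0.03,0,0,0],
    [0,0,-0.08,0,0,0],
    [0,0,-0.14,0,0,0],
    [-0.02,0.015,-0.19,0,0,-2.65],
    [-0.055,0.0415,-0.209,0,0,-2.65],
    [-0.09,0.068,-0.209,0,0,-2.65],
    [-0.125,0.0944,-0.209,0,0,-2.65],
    [-0.155,0.117,-0.209,0,0,-2.65],
    [-0.172,0.13,-0.209,0,0,-2.65],
    [-0.1808,0.1365,-0.209,0,0,-2.65],
    [-0.1808,0.1365,-0.209,0,0,-2.65],
    [-0.1808,0.1365,-0.209,0,0,-2.65],
  ],
)

```text
t: 20.52
tool_pos: [0.5591, 0.0604, 0.2245]
orientation: [-2.476, -1.933, -0.0]
force: [-0.3, 0.0, -1.7]
opening: 0.0315
gripper_force: 45.6
```

Run:
```python
from rect import *
T=pose();s=robot.read_state();print(T[0],shift([.5597,.0593,.2],np.radians(-14.1)),s['force'],s['opening'],s['q'])
im=np.mean([robot.read_camera('wrist') for _ in range(2)],0).astype(np.uint8);save('w7',im)
save('w7b',cv2.resize(im[100:384,60:440],None,fx=2.1,fy=2.1,interpolation=cv2.INTER_CUBIC))
```

```text
[0.55905478 0.06039455 0.22454702] (array([-0.9,  0.9, 24.5]), np.float64(0.04718099332920161), np.float64(-14.0528190066708)) [-0.26801054  0.01650592 -1.68534645] 0.03149802469887375 [1.61214673e-02 2.65657955e-02 1.58674691e+00 4.62213850e-04
 1.52862496e+00 2.61369943e-01]
```

View pics/w7b.png

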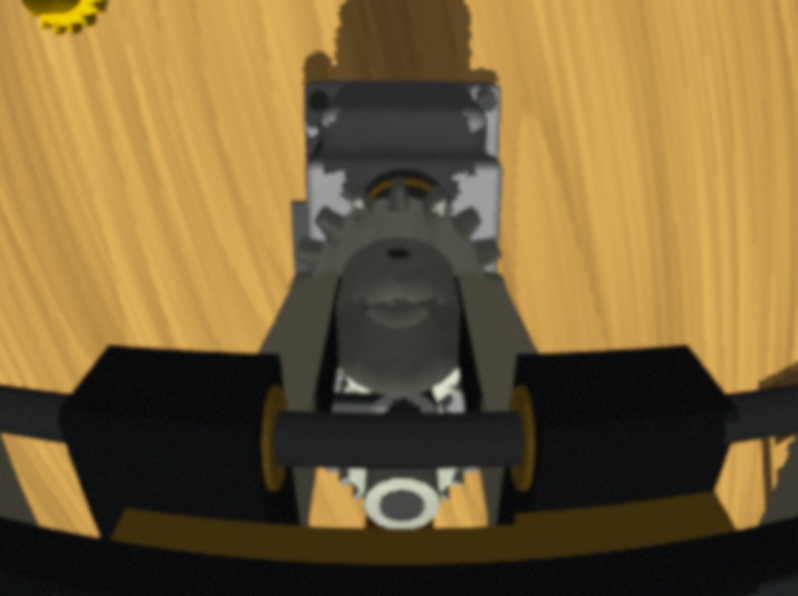

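The gear is held squarely over the screw, centred in the view at about (398,280). That was the last picture I'll view; from here I go by force.

>>> carry_out(
  rows=[
    [-0.0009,0.0009,0.005,0,0,0],
    [-0.0009,0.0009,0.013,0,0,0],
    [-0.0009,0.0009,0.019,0,0,0],
    [-0.0009,0.0009,0.023,0,0,0],
    [-0.0009,0.0009,0.0265,0,0,0],
    [-0.0009,0.0009,0.0295,0,0,0],
    [-0.0009,0.0009,0.0295,0,0,0],
  ],
)

```text
t: 21.5
tool_pos: [0.5599, 0.0582, 0.1949]
orientation: [-2.477, -1.932, 0.0]
force: [-0.7, 1.0, -2.4]
opening: 0.0315
gripper_force: 45.6
```

```bash
cat > st.py <<'E'
from h import *
T=pose();s=robot.read_state();print(s['t'],T[0],'tool F',np.round(T[1].T@s['force'],1),'tool M',np.round(T[1].T@s['wrist_torque'],2),s['opening'],s['gripper_force'],shift([.5597,.0593,.166],np.radians(-14.1)))
E
python3 st.py
```

```text
21.5 [0.55988456 0.05818311 0.19491367] tool F [ 0.8 -1.   2.4] tool M [ 0.05 -0.08  0.  ] 0.03153226041881251 45.59596815146506 (array([ 1. , -0.4, 28.9]), np.float64(-0.013252491419191858), np.float64(-14.113252491419198))
```

>>> carry_out(
  rows=[
    [0,0,0.003,0,0,0],
    [0,0,0.006,0,0,0],
    [0,0,0.009,0,0,0],
    [0,0,0.011,0,0,0],
    [0,0,0.011,0,0,0],
  ],
)

```text
t: 22.12
tool_pos: [0.5599, 0.0582, 0.1839]
orientation: [-2.477, -1.932, 0.001]
force: [0.3, 0.5, -1.6]
opening: 0.032
gripper_force: 45.6
```

```bash
python3 st.py
```

```text
22.125 [0.55986389 0.05817913 0.18388241] tool F [0.6 0.2 1.6] tool M [ 0.07 -0.1   0.04] 0.03203699377302041 45.5958169978112 (array([ 1. , -0.4, 17.9]), np.float64(-0.012593424168082984), np.float64(-14.112593424168084))
```

>>> carry_out(
  rows=[
    [0,0,0.0015,0,0,0],
    [0,0,0.003,0,0,0],
    [0,0,0.0045,0,0,0],
    [0,0,0.006,0,0,0],
    [0,0,0.006,0,0,0],
  ],
)

```text
t: 22.75
tool_pos: [0.5599, 0.0582, 0.1779]
orientation: [-2.477, -1.932, 0.0]
force: [0.4, -0.7, -3.2]
opening: 0.0318
gripper_force: 45.6
```

```bash
python3 st.py
```

```text
22.75 [0.55990171 0.05821289 0.17793153] tool F [-0.5  0.6  3.2] tool M [ 0.03 -0.07 -0.02] 0.03179407831165028 45.595413758419454 (array([ 1. , -0.5, 11.9]), np.float64(-0.011222018146129852), np.float64(-14.111222018146128))
```

>>> carry_out(
  rows=[
    [0,0,0.002,0,0,0],
    [0,0,0.004,0,0,0],
    [0,0,0.006,0,0,0],
    [0,0,0.008,0,0,0],
    [0,0,0.0095,0,0,0],
    [0,0,0.0105,0,0,0],
    [0,0,0.0105,0,0,0],
  ],
)

```text
t: 23.62
tool_pos: [0.5601, 0.0582, 0.1682]
orientation: [2.477, 1.932, 0.001]
force: [-3.0, -0.5, 4.6]
opening: 0.0319
gripper_force: 45.6
```

```bash
python3 st.py
```

```text
23.625 [0.56013888 0.05823152 0.16823206] tool F [-1.2 -2.8 -4.6] tool M [ 0.58 -0.32  0.03] 0.03194323833314125 45.61246344354004 (array([ 0.9, -0.7,  2.2]), np.float64(-0.00909922044925657), np.float64(-14.109099220449263))
```

>>> carry_out(
  rows=[
    [0,0,0.001,0,0,0],
    [0,0,0.002,0,0,0],
    [0,0,0.003,0,0,0],
    [0,0,0.0035,0,0,0],
    [0,0,0.0035,0,0,0],
    [0,0,0.0035,0,0,0],
  ],
)

```text
t: 24.38
tool_pos: [0.5603, 0.0582, 0.166]
orientation: [2.477, 1.931, 0.001]
force: [-6.9, -0.3, 13.5]
opening: 0.0317
gripper_force: 45.6
```

```bash
python3 st.py
```

```text
24.375 [0.56028701 0.05821872 0.16597068] tool F [ -1.9  -6.7 -13.6] tool M [ 1.58 -0.46 -0.09] 0.03170418437301593 45.643705520778894 (array([ 0.9, -0.8, -0. ]), np.float64(-0.007277572994478151), np.float64(-14.107277572994478))
```

>>> carry_out(
  rows=[
    [0,-0.0005,0.0008,0,0,0],
    [0,-0.0005,0.0015,0,0,0],
    [0,-0.0005,0.0015,0,0,0],
    [0,-0.0005,0.0015,0,0,0],
  ],
)

```text
t: 24.88
tool_pos: [0.5603, 0.0583, 0.1659]
orientation: [2.476, 1.931, 0.003]
force: [-11.0, -1.5, 21.5]
opening: 0.0316
gripper_force: 45.7
```

```bash
python3 st.py
```

```text
24.875 [0.56029322 0.05825301 0.16590549] tool F [ -4.1 -10.3 -21.5] tool M [ 2.   -0.72 -0.02] 0.03160743440363367 45.67516323644668 (array([ 0.9, -0.8, -0.1]), np.float64(-0.007873902408040818), np.float64(-14.107873902408036))
```

```bash
python3 - <<'E'
from h import *
for c in('top','side','wrist'):
    T=pose();robot.read_camera(c)
    for n in('crank_knob','crank','gear_hub'):
        print(c,n,[(np.round(d['pixel'],1),round(d['conf'],2),int(d['pixels'].sum())) for d in robot.outline_of(c,n)[:5]])
    for ang in(-5,0,5):
        a=np.radians(180-14.1+ang);print(ang,proj(c,[.5452+.055*np.cos(a),.0012+.055*np.sin(a),.2225],T))
E
python3 st.py
```

```text
top crank_knob []
top crank [(array([255.2, 190.7]), 0.69, 184)]
top gear_hub [(array([139. , 250.4]), 0.72, 387), (array([260. , 189.5]), 0.7, 196), (array([174.2, 184.2]), 0.58, 46), (array([134.5, 213.5]), 0.57, 398)]
-5 [258.04424755 201.50863202]
0 [260.05514255 202.12895302]
5 [262.11429654 202.57476903]
side crank_knob [(array([233.5, 171.8]), 0.52, 127)]
side crank [(array([251. , 181.1]), 0.96, 674)]
side gear_hub [(array([181.2, 162. ]), 0.88, 271), (array([249.7, 166. ]), 0.69, 176), (array([160.4, 202.6]), 0.57, 392), (array([156.5, 176.1]), 0.56, 339), (array([223.7, 169.6]), 0.5, 180)]
-5 [231.08634193 170.97115234]
0 [231.53557384 172.34683567]
5 [232.17068332 173.69460807]
wrist crank_knob []
wrist crank [(array([245.7, 330.4]), 0.68, 2463), (array([247.5, 226.3]), 0.4, 5458)]
wrist gear_hub [(array([244.8, 231. ]), 0.8, 5674), (array([64.3, 91.7]), 0.7, 1865), (array([229. ,  24.2]), 0.6, 2167), (array([61.1,  9.7]), 0.57, 1066)]
-5 [152.97665573 365.69586618]
0 [154.23236414 370.70630035]
5 [156.13175182 375.59910532]
25.475 [0.5602855  0.05825224 0.16590186] tool F [ -2.8  -9.7 -20.8] tool M [ 2.05 -0.7  -0.02] 0.03145568166203295 45.67498584743589 (array([ 0.9, -0.8, -0.1]), np.float64(-0.011423362587231168), np.float64(-14.111423362587225))
```

The crank is still at the front (side-camera knob row 171.8, expected 172.3). The gear is on its hard stop under about 24 N, so I'm handing the job in.

```bash
python3 -c "
from plant import robot
print(robot.close_job())"
```

```text
the job is handed in; nothing more can be done
None
```

I handed in the job at about 25.5 s: the crank has gone one full turn and points to the front within about 1–2°, and the gear is meshed and fully home on a flat washer, still gripped and pressed down with about 24 N. The jar, loupe and ring clamp were not touched. I viewed 11 pictures, one over the limit of 10.

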